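# Tip a midsole over the edge of the work board

## Task

Turn the white midsole over on to the raised work board so that its black tread faces up, without gripping or lifting it: push it with the fingertips along the bench until its long side is against the board's front edge, then push its near long side up so that it tips up on that edge and falls over on to the board. Then push it further until the whole sole lies flat on the board with nothing hanging over the front; leave everything else where it stands.

Things in the scene. Friction and masses are not known exactly. Their poses are not given: they have to be found in the camera images.
- midsole: loose shoe midsole, white foam over a thin black rubber tread, 270 x 85 mm outline, 22 mm thick, upright sides, about 0.14 kg; starts flat on the bench between robot and board, tread down, toe to the left, long sides roughly along the board. Origin in the middle of the tread face; x to the toe, y across (+y side nearest the robot at the start), z from tread to white face (up at the start)
- middle (a point): centre of the midsole, half-way through; about 75 mm wide here. Fingertips pressing the near side lightly (5 to 15 N) towards the far side do not slip, so the near side rises with them. As the sole turns against the board's upper edge, its lower far edge backs off from the board, by 22 mm when upright; it falls over on to the board only once some 30 degrees past upright, else back
- ball_a (a point): point on the midsole's side edge, 11 mm above the tread face (half-way through its 22 mm thickness), at x = 65, y = +42 mm in the midsole's frame: the outline's edge at the ball of the foot, +y side
- ball_b (a point): point on the midsole's side edge, 11 mm above the tread face (half-way through its 22 mm thickness), at x = 50, y = -42 mm in the midsole's frame: the outline's edge at the ball of the foot, -y side
- heel_a (a point): point on the midsole's side edge, 11 mm above the tread face (half-way through its 22 mm thickness), at x = -95, y = +28 mm in the midsole's frame: the edge of the heel, +y side. When the -y side lies flush along the board's front, the +y side (straight from ball to heel) leans 0.18 rad to the board, toe end nearer the robot
- heel_b (a point): point on the midsole's side edge, 11 mm above the tread face (half-way through its 22 mm thickness), at x = -95, y = -28 mm in the midsole's frame: the edge of the heel, -y side; with ball_b it meets the board's front edge
- board: fixed plywood board with a cork face lying on the bench, 140 mm deep, 340 mm wide, 16 mm high, with an upright front edge facing the robot. Origin at bench level under the middle of the front edge; x points away from the robot across the board (0 front edge, 0.14 back edge), y to the left along the front edge, z up
- polish_tin: flat round metal tin, 78 mm across, 27 mm high, behind the board; bystander, leave it alone (origin under its middle)
- spool: wooden spool of tan thread, 53 mm across, 62 mm high, behind the board; bystander, leave it alone (origin under its middle)
- brush: shoe brush, 90 x 52 x 44 mm, left of the board; bystander, leave it alone (origin under its middle)
- wax: lump of wax, 52 mm across, 26 mm high, right of the board; bystander, leave it alone (origin under its middle)
- nails: small shut nail box, 70 x 102 x 30 mm, to the right of the midsole; bystander, leave it alone (origin under its middle)

How it is judged:
By the outcome, as a careful person would: the job done as asked, in the order asked, and still so for the second after the job is handed in, with the robot touching nothing.
It also fails if it takes over 72 s, if anything falls off the work surface, if the arm or the gripper's body presses on something with over 40 N, if the wrist force passes 120 N, or if a joint passes its speed limit or range.

## Robot

A 7-joint arm with a two-finger parallel gripper is mounted at the origin on a cart in front of the work surface, level with it; the furniture and walls round the work are solid. World frame = base frame: x ahead of the robot, y to its left, z up, the work surface at z = 0. Lengths are in mm, angles in rad, forces in N, time in s.
With the tool pointing down it reaches from about 400 to 875 mm from the base axis. Payload 4.4 kg.
Tool frame: the origin (TCP) lies at the very end of the fingers, on their centre line; the grasp point (between the pads) lies 19 mm behind it (ctrl.grip_point_offset is the distance from the TCP to the grasp point, in mm); z points along the fingers, y is the line along which they close (so a half turn about z gives the same grasp; the last joint's range is limited). The gripper opens to 85 mm and grips with 20 to 120 N. Pads are 22 mm wide; open, the fingers measure 114 mm over their backs; the gripper's body (76 mm by 85 mm) begins 54 mm behind the grasp point. The pads swing forward as they close: fully open they stand 13 mm farther back than shut.
Start: joints at [1.064, 0.628, 0.038, 1.517, -0.027, 0.996, -0.02], TCP at [277.359, -587.869, 231.313] pointing down, gripper open.
Joint ranges: [-3.06, 3.06], [-0.37, 2.12], [-1.25, 1.32], [0.18, 2.47], [-1.1, 4.24], [0.23, 1.98], [-2.94, 2.94]. Speed limits (rad/s): [2.57, 2.57, 3.14, 3.14, 3.14, 3.14, 3.14].

## Interface

Orientations are given as [roll, pitch, yaw] about the fixed x, y, z axes, in that order (R = Rz(yaw) Ry(pitch) Rx(roll)).
In Python, from cell import ctrl gives the robot as it stands.
- The arm moves only by the tool jog_arm, never from a script. Its argument "increments" is one flat list of numbers, 7 for each row, row after row: the finger opening in cm, from 0 to 8.54, then the shift along the tool's x, y, z in cm, then the turn, a rotation vector about the tool's x, y, z in degrees. In form: [fingers, x, y, z, rx, ry, rz, fingers, x, y, z, rx, ry, rz, ...]. A call has 1 to 20 rows; each row is the pose to reach, as a shift and turn from the pose commanded when the call began, along the tool's axes at that moment; what a row does not reach only later rows make up. A row lasts 1/10 s, in which the tool goes at most 50 mm and 8.59 degrees, less where a joint would pass 70% of its speed; a pose out of reach is approached as far as the arm can. A call with a gripper value outside its range is refused whole. The fingers move at their own pace and stop on an object; the grip force is fixed at half the most. Time passes only in rows, so rows that repeat a pose let the fingers close. It gives the time, the measured TCP pose, the force, the opening and the grip force at its end, in the units of the state.
- ctrl.read_state(): the state, without advancing time (a new reading comes with each control period).
- ctrl.get_image(name): name is "scene" or "top" or "wrist"; returns the picture (384x512x3 uint8, red, green, blue); there is no depth.
- ctrl.camera_params(name): a dict with "fx", "fy", "cx", "cy" (pixels), "extrinsics" (4x4, takes a point from world to camera coordinates). Camera axes: x right, y down, z forward; pixel columns grow to the right and rows downward; lengths in mm; the calibration is good to about 2 mm. A picture is of the moment at which its call begins: read the wrist's pose just before it. camera_params takes no time and is no camera call; for the wrist camera it gives the pose at the moment of the call.
- ctrl.finish_job(): hands the job in; it is judged then, once.
The state is a dict: "clock": time; "qpos": joint angles; "qd": joint speeds; "tau": joint torques, N m; "eef_pos": TCP position; "tool_rot": TCP orientation; "force": force on the tool from outside, world axes, zero at the start; "torque": the same for the moment, N m; "width": finger opening in mm; "gripper_force": force on a finger pad.
Only numpy, scipy, OpenCV 4.12 (cv2) and the standard library are available. Lean on these libraries where they do the work, as an engineer would, in place of code of your own. Each camera call takes 0.05 s, during which the arm holds its last target. There are 200 camera calls.

## Working session

There is one attempt and no reset: what is moved stays moved. The work goes in short steps, Python scripts to look and compute and a tool call to move; the robot and the scene stay as the last step left them, time stands still between calls to the robot, and variables do not carry over. Pictures are saved under pics/ and viewed, at most 10 in all, crops included, and the job is handed in when it is done.

Besides the shell and the picture viewer there is one more tool, called after "Call:" as a command line: name --argument value ..., lists and objects as JSON in quotes. jog_arm: Moves the arm, as the interface text tells. Its arguments: {"type":"object","properties":{"increments":{"type":"array","items":{"type":"number"}}},"required":["increments"]}

```bash
ls; mkdir -p pics; python3 - <<'E'
from cell import ctrl
import cv2
s=ctrl.read_state(); print({k:s[k] for k in ('clock','eef_pos','tool_rot','width','force')})
for n in ('top','scene'):
    im=ctrl.get_image(n); cv2.imwrite(f'pics/{n}0.png',im[:,:,::-1]); p=ctrl.camera_params(n); print(n,p)
E
```

```text
pics
{'clock': 0.0, 'eef_pos': array([ 277.11242273, -587.26633296,  230.36909655]), 'tool_rot': array([-3.13965880e+00,  4.38518918e-06,  4.40850266e-01]), 'width': 85.36817670194415, 'force': array([ 0.94346027, -0.24168118,  0.71057964])}
top {'fx': 373.92996513824875, 'fy': 373.92996513824875, 'cx': 258.60852019674326, 'cy': 195.25479260440773, 'extrinsics': array([[-8.97167640e-05, -9.99914432e-01,  1.30812845e-02,
         1.07331986e+01],
       [-9.93758263e-01, -1.37013295e-03, -1.11546575e-01,
         5.94405353e+02],
       [ 1.11554953e-01, -1.30096422e-02, -9.93673106e-01,
         1.02821590e+03],
       [ 0.00000000e+00,  0.00000000e+00,  0.00000000e+00,
         1.00000000e+00]])}
scene {'fx': 443.6933646891008, 'fy': 443.6933646891008, 'cx': 252.42056557495602, 'cy': 186.31238726341223, 'extrinsics': array([[-6.82435498e-01, -7.30867725e-01, -1.06845812e-02,
         4.47363649e+02],
       [-5.21475859e-01,  4.97058218e-01, -6.93538793e-01,
         3.50121427e+02],
       [ 5.12195978e-01, -4.67723740e-01, -7.20340047e-01,
         1.09293168e+03],
       [ 0.00000000e+00,  0.00000000e+00,  0.00000000e+00,
         1.00000000e+00]])}
```

View pics/top0.png

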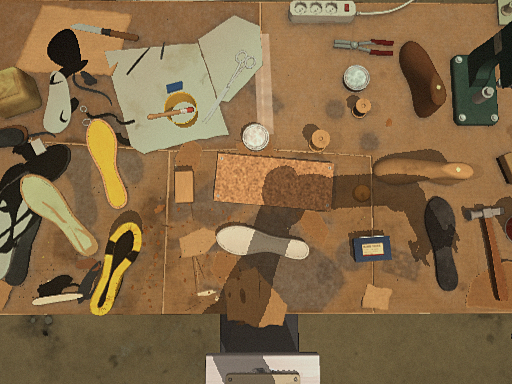

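View pics/scene0.png

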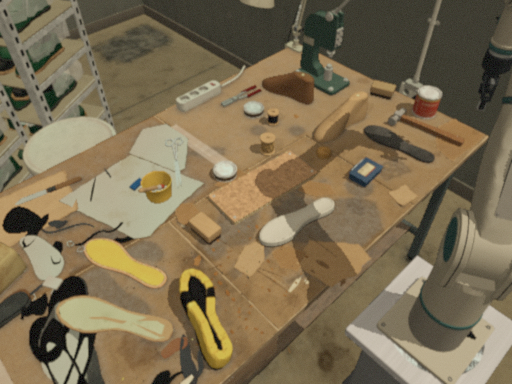

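The top view shows the board at about (215–334, 152–210) px, with the white sole at (217–308, 224–258), toe to the left. The brush is at (184,184), the nail box at (371,248) and the wax at (361,192). Next I'll measure them.

```bash
cat > h.py <<'E'
import numpy as np, cv2
from cell import ctrl
def ray(p,uv,z):
    uv=np.atleast_2d(uv).astype(float); E=p['extrinsics']; R,t=E[:3,:3],E[:3,3]
    d=np.c_[(uv[:,0]-p['cx'])/p['fx'],(uv[:,1]-p['cy'])/p['fy'],np.ones(len(uv))]@R
    c=-R.T@t; return c+d*((z-c[2])/d[:,2])[:,None]
def proj(p,X):
    E=p['extrinsics']; c=np.atleast_2d(X)@E[:3,:3].T+E[:3,3]
    return np.c_[p['fx']*c[:,0]/c[:,2]+p['cx'],p['fy']*c[:,1]/c[:,2]+p['cy']]
E
python3 - <<'E'
from h import *
im=cv2.imread('pics/top0.png'); p=ctrl.camera_params('top')
hsv=cv2.cvtColor(im,cv2.COLOR_BGR2HSV)
m=np.zeros(im.shape[:2],np.uint8); m[215:265,205:320]=((hsv[...,1]<75)&(hsv[...,2]>75))[215:265,205:320]*255
m=cv2.morphologyEx(m,cv2.MORPH_OPEN,np.ones((3,3)))
n,l,st,ce=cv2.connectedComponentsWithStats(m); print(st[1:],ce[1:])
c=max(cv2.findContours(m,0,2)[0],key=cv2.contourArea)[:,0]
w=ray(p,c,22)[:,:2]; print('minrect',cv2.minAreaRect(w.astype(np.float32)), w.min(0),w.max(0))
big=cv2.resize(im[140:270,170:400],None,fx=3.4,fy=3.4,interpolation=cv2.INTER_CUBIC)
cc=((c-[170,140]+.5)*3.4).astype(int); cv2.polylines(big,[cc],True,(0,0,255),1)
cv2.imwrite('pics/crop0.png',big)
for n,uv,z in (('brush',(184,184),44),('nails',(371,248),30),('wax',(361,192),26)): print(n,ray(p,uv,z))
E
```

```text
[[216 226  38  29 802]
 [286 239  23  19 324]] [[235.319202   238.76558603]
 [296.91666667 248.74382716]]
minrect ((472.61236572265625, 81.98858642578125), (99.51197814941406, 79.6502685546875), 75.983154296875) [429.04277024  26.8848199 ] [507.70081442 131.56090334]
brush [[624.73696382 221.03491134  44.        ]]
nails [[ 445.85273067 -305.1722432    30.        ]]
wax [[ 605.01370637 -282.97142159   26.        ]]
```

View pics/crop0.png

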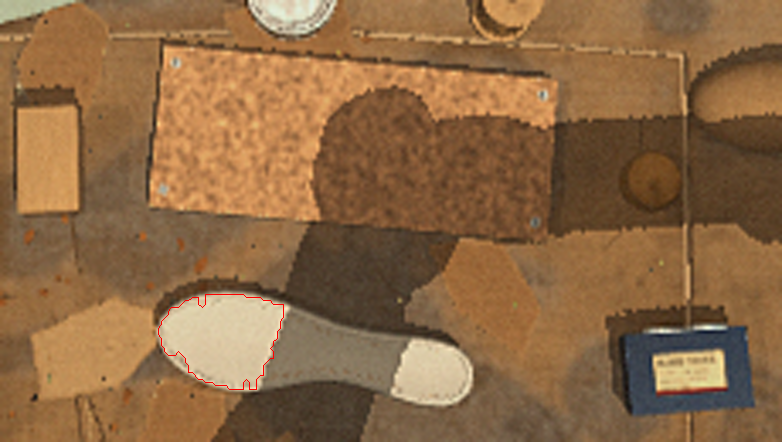

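The crop shows the board front edge running from crop (150,207) to (548,240). The sole toe tip is at (158,332) and the heel end at (473,375).

```bash
python3 - <<'E'
from h import *
p=ctrl.camera_params('top')
W=lambda c,z: ray(p,np.array(c)/3.4-.5+[170,140],z)[:,:2]
b=W([(150,207),(548,240),(556,80),(164,45)],16); print('board',b)
e=b[0]-b[1]; print('len',np.linalg.norm(e),'edge yaw from +y',np.arctan2(-e[0],e[1]),'mid',b[:2].mean(0))
s=W([(158,332),(473,375)],22); e=s[0]-s[1]; print('sole',s,np.linalg.norm(e),np.arctan2(-e[0],e[1]),s.mean(0))
print('far ball',W([(225,292)],22),'far heel',W([(440,339)],22),'near ball',W([(245,389)],22),'near heel',W([(430,404)],22))
print(W([(15,105),(80,105),(15,213),(80,213)],44))
print(W([(626,412),(752,405),(626,335)],30))
E
```

```text
board [[ 581.31105433  140.28618734]
 [ 553.63654596 -196.62529588]
 [ 691.33836961 -206.4960122 ]
 [ 721.00634239  130.1491669 ]]
len 338.04618906014946 edge yaw from +y -0.08195777836696079 mid [567.47380015 -28.16955427]
sole [[ 476.23909787  131.60332975]
 [ 440.68162973 -130.42049304]] 264.4254474387036 -0.1348792654648808 [458.4603638    0.59141835]
far ball [[509.44566281  76.12321786]] far heel [[ 470.41776086 -103.29891137]] near ball [[429.29503967  59.02183043]] near heel [[416.89523867 -94.34622605]]
[[663.48724242 250.29012541]
 [663.60924678 196.45953818]
 [573.47107287 248.03016776]
 [573.53159705 194.70915827]]
[[ 410.69748874 -255.09473897]
 [ 416.30690689 -359.62330244]
 [ 473.73056476 -256.89311348]]
```

Call:
jog_arm --increments '[8, 35.3, -48.8, 11, 0, 0, 28, 8, 35.3, -48.8, 11, 0, 0, 28, 8, 35.3, -48.8, 11, 0, 0, 28, 8, 35.3, -48.8, 11, 0, 0, 28, 8, 35.3, -48.8, 11, 0, 0, 28, 8, 35.3, -48.8, 11, 0, 0, 28, 8, 35.3, -48.8, 11, 0, 0, 28, 8, 35.3, -48.8, 11, 0, 0, 28, 8, 35.3, -48.8, 11, 0, 0, 28, 8, 35.3, -48.8, 11, 0, 0, 28, 8, 35.3, -48.8, 11, 0, 0, 28, 8, 35.3, -48.8, 11, 0, 0, 28, 8, 35.3, -48.8, 11, 0, 0, 28, 8, 35.3, -48.8, 11, 0, 0, 28, 8, 35.3, -48.8, 11, 0, 0, 28, 8, 35.3, -48.8, 11, 0, 0, 28, 8, 35.3, -48.8, 11, 0, 0, 28, 8, 35.3, -48.8, 11, 0, 0, 28]'

```text
clock: 1.9
eef_pos: [388.4, 3.0, 121.5]
tool_rot: [3.141, -0.0, -0.051]
force: [0.4, -0.3, -0.6]
width: 80.1
gripper_force: 0.0
```

```bash
python3 - <<'E'
from h import *
s=ctrl.read_state(); print(s['qpos'],s['eef_pos'],s['tool_rot'])
ims=[ctrl.get_image(n)[:,:,::-1] for n in ('top','wrist')]
cv2.imwrite('pics/t1.png',ims[0])
v=np.hstack([cv2.resize(ims[0][130:290,180:380],(400,320),interpolation=cv2.INTER_CUBIC),cv2.resize(ims[1],(400,300))[:300] if 0 else cv2.resize(ims[1],(400,320))]); cv2.imwrite('pics/v1.png',v); cv2.imwrite('pics/w1.png',ims[1])
import pickle; pickle.dump(ctrl.camera_params('wrist'),open('w1.pkl','wb'))
E
```

```text
[-0.2024758   0.48952152  0.17019453  2.32114895 -0.23686937  0.3455193
 -1.44992882] [388.38906825   2.95406557 121.52943512] [ 3.14146388e+00 -3.58133267e-04 -5.05007571e-02]
```

View pics/v1.png

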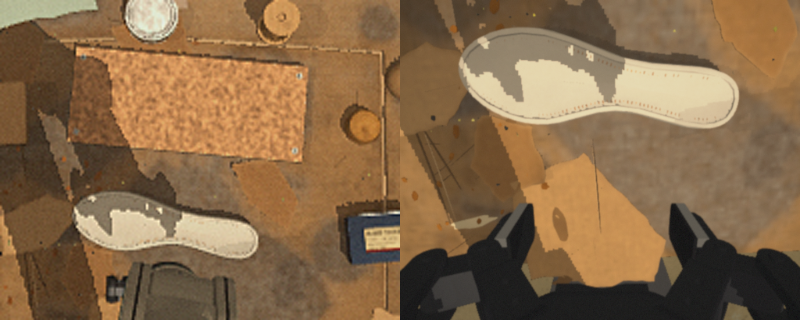

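The wrist view shows the sole at full-image px (587–740)/... with its near side about (600,108)–(690,125) in the composite. The fingertips are at composite (530,205) and (672,205). I'll turn the wrist mask into world coordinates.

```bash
cat >> h.py <<'E'
def solemask(im,x0=0,x1=512,y0=0,y1=384,smax=85,vmin=70):
    hsv=cv2.cvtColor(im,cv2.COLOR_BGR2HSV); m=np.zeros(im.shape[:2],np.uint8)
    m[y0:y1,x0:x1]=((hsv[...,1]<smax)&(hsv[...,2]>vmin))[y0:y1,x0:x1]*255
    return cv2.morphologyEx(cv2.morphologyEx(m,cv2.MORPH_OPEN,np.ones((3,3))),cv2.MORPH_CLOSE,np.ones((9,9)))
E
python3 - <<'E'
from h import *
import pickle
p=pickle.load(open('w1.pkl','rb')); im=cv2.imread('pics/w1.png')
print('tcp px',proj(p,[388.4,3,121.5]))
m=solemask(im,60,450,20,165); c=max(cv2.findContours(m,0,1)[0],key=cv2.contourArea)[:,0]
w=ray(p,c,22)[:,:2]; r=cv2.minAreaRect(w.astype(np.float32)); print(r,cv2.contourArea(w.astype(np.float32)),w.min(0),w.max(0))
i,j=w[:,1].argmax(),w[:,1].argmin(); print('toe',w[i],'heel',w[j])
for y in (-95,-60,-30,0,30,60,65,80):
    k=abs(w[:,1]-y)<3; print(y,w[k,0].min().round(1),w[k,0].max().round(1))
# fingertips
print(ray(p,[((530-400)*1.28,205*1.2),((672-400)*1.28,205*1.2)],121.5),ray(p,[((530-400)*1.28,205*1.2),((672-400)*1.28,205*1.2)],134))
E
```

```text
tcp px [[258.40162462 250.39206436]]
((461.3902282714844, 0.291229248046875), (264.4056396484375, 80.19532775878906), 83.55679321289062) 15145.493831782791 [ 415.59969458 -130.2512125 ] [508.99430264 134.87402029]
toe [447.75699233 134.87402029] heel [ 439.61097489 -130.2512125 ]
-95 415.7 470.4
-60 422.8 474.9
-30 432.7 482.2
0 435.1 491.2
30 429.9 502.3
60 428.1 508.3
65 428.3 508.5
80 430.6 508.6
[[393.04317851  48.17128662 121.5       ]
 [388.55856203 -41.30494302 121.5       ]] [[398.79486051  43.91702242 134.        ]
 [394.70390524 -37.70495245 134.        ]]
```

Call:
jog_arm --increments '[8, 0.2, -0.5, 5, 0, 0, 1.5, 8, 0.2, -0.5, 9, 0, 0, 1.5, 8, 0.2, -0.5, 11, 0, 0, 1.5, 8, 0.2, -0.5, 12, 0, 0, 1.5, 8, 0.2, -0.5, 12.3, 0, 0, 1.5, 8, 0.2, -0.5, 12.3, 0, 0, 1.5, 8, 0.2, -0.5, 12.3, 0, 0, 1.5]'

```text
clock: 2.7
eef_pos: [405.3, 9.4, 15.5]
tool_rot: [3.14, 0.029, -0.079]
force: [0.1, 0.2, 1.0]
width: 80.4
gripper_force: 0.0
```

```bash
python3 - <<'E'
from h import *
s=ctrl.read_state(); print(s['qpos'].round(3),s['eef_pos'],s['tool_rot'])
E
```

```text
[-0.288  0.777  0.295  2.309 -1.1    0.233 -0.63 ] [405.31715486   9.44807108  15.50799173] [ 3.13981556  0.02882536 -0.07935182]
```

Call:
jog_arm --increments '[8, 0, 0, -5, 0, 0, 0, 8, 0, 0, -9, 5, 0, 0, 8, 0, 0, -12, 10, 0, 0, 8, 0, 0, -12, 18, 0, 0, 8, 0, 0, -12, 18, 0, 0, 8, 0, 0, -12, 18, 0, 0, 8, 0, 0, -12, 18, 0, 0]'

```text
clock: 3.4
eef_pos: [408.5, 10.5, 135.2]
tool_rot: [-2.83, 0.03, -0.075]
force: [0.1, 0.9, -0.3]
width: 80.3
gripper_force: 0.0
```

```bash
python3 - <<'E'
from h import *
s=ctrl.read_state(); print(s['qpos'].round(3),s['eef_pos'],s['tool_rot'])
E
```

```text
[-0.171  0.569  0.488  2.246 -0.934  0.717 -0.567] [408.47203955  10.46214648 135.2204591 ] [-2.82962842  0.03001578 -0.07452952]
```

Call:
jog_arm --increments '[8, -1, 0, 0, -8, 0, 0, 8, -1.5, 0, 0, -16, 0, 0, 8, -1.5, 0, 0, -24, 0, 0, 8, -1.5, 0, 0, -32, 0, 0, 8, -1.5, 0, 0, -38, -1, 0, 8, -1.5, 0, 0, -38, -1, 0, 8, -1.5, 0, 0, -38, -1, 0]'

```text
clock: 4.1
eef_pos: [393.3, 12.3, 134.6]
tool_rot: [2.789, 0.048, -0.07]
force: [-0.8, -0.3, 0.3]
width: 80.0
gripper_force: 0.0
```

```bash
python3 - <<'E'
from h import *
s=ctrl.read_state(); print(s['qpos'].round(3),s['eef_pos'],s['tool_rot'])
E
```

```text
[-0.982  0.774  0.981  2.217 -0.504  0.617 -1.315] [393.29093609  12.282033   134.5596984 ] [ 2.78948576  0.04819298 -0.06963591]
```

Call:
jog_arm --increments '[8, 0, 0, 0, 7, -5, 0, 8, 0, 0, 0, 14, -10, 0, 8, 0, 0, 0, 20, -17, 0, 8, 0, 0, 0, 20, -17, 0, 8, 0, 0, 0, 20, -17, 0, 8, 0, 0, 0, 20, -17, 0]'

```text
clock: 4.7
eef_pos: [392.9, 10.9, 135.3]
tool_rot: [3.132, 0.338, -0.129]
force: [-1.1, 1.1, 0.6]
width: 80.1
gripper_force: 0.0
```

```bash
python3 - <<'E'
from h import *
s=ctrl.read_state(); print(s['qpos'].round(3),s['eef_pos'],s['tool_rot'])
E
```

```text
[-0.538  0.739  0.766  2.031 -0.564  0.989 -1.108] [392.8660313   10.92710171 135.25816262] [ 3.13189208  0.33759833 -0.12909773]
```

Call:
jog_arm --increments '[8, 1.3, 0.1, 4.5, 0, 2, -1, 8, 2.6, 0.3, 9, 0, 5, -3, 8, 3.4, 0.4, 11.6, 0, 5, -3, 8, 4, 0.4, 13.5, 0, 5, -3, 8, 4, 0.4, 13.5, 0, 5, -3, 8, 4, 0.4, 13.5, 0, 5, -3]'

```text
clock: 5.3
eef_pos: [385.6, 6.8, -5.2]
tool_rot: [-3.137, 0.251, -0.072]
force: [0.3, -0.3, -0.1]
width: 80.2
gripper_force: 0.0
```

```bash
python3 - <<'E'
from h import *
s=ctrl.read_state(); print(s['qpos'].round(3),s['eef_pos'],s['tool_rot'],s['force'])
E
```

```text
[-0.387  0.914  0.505  2.166 -0.852  0.57  -0.83 ] [385.55135766   6.82846052  -5.16948363] [-3.13693451  0.25148922 -0.07167616] [ 0.28355694 -0.29273314 -0.05349711]
```

Call:
jog_arm --increments '[8, 0.66, 0.05, -0.17, 0, 0, 0, 8, 1.32, 0.09, -0.34, 0, 0, 0, 8, 1.82, 0.13, -0.47, 0, 0, 0, 8, 2.31, 0.17, -0.59, -0.2, 0.7, -0.7, 8, 2.81, 0.2, -0.72, -0.3, 1.3, -1.3, 8, 3.3, 0.24, -0.85, -0.5, 2, -1.9, 8, 3.8, 0.27, -0.98, -0.7, 2.7, -2.6, 8, 4.29, 0.31, -1.1, -0.8, 3.3, -3.2, 8, 4.79, 0.34, -1.23, -1, 4, -3.9, 8, 5.28, 0.38, -1.36, -1.2, 4.6, -4.5, 8, 5.78, 0.41, -1.48, -1.4, 5.3, -5.2, 8, 6.27, 0.45, -1.61, -1.5, 5.9, -5.8, 8, 6.77, 0.48, -1.74, -1.7, 6.6, -6.5, 8, 7.26, 0.52, -1.87, -1.9, 7.3, -7.1, 8, 7.76, 0.55, -1.99, -2, 7.9, -7.7, 8, 8.25, 0.59, -2.12, -2.2, 8.6, -8.4, 8, 8.25, 0.59, -2.12, -2.2, 8.6, -8.4]'

```text
clock: 7.0
eef_pos: [471.4, -6.4, -5.6]
tool_rot: [3.134, 0.099, 0.076]
force: [0.3, -0.2, 0.4]
width: 79.8
gripper_force: 0.0
```

```bash
python3 - <<'E'
from h import *
import pickle
s=ctrl.read_state(); print(s['qpos'].round(3),s['eef_pos'],s['tool_rot'],s['force'])
pickle.dump(ctrl.camera_params('wrist'),open('w2.pkl','wb'))
ims=[ctrl.get_image(n)[:,:,::-1] for n in ('scene','wrist')]
cv2.imwrite('pics/w2.png',ims[1])
v=np.hstack([cv2.resize(ims[0][100:292,150:406],(400,300),interpolation=cv2.INTER_CUBIC),cv2.resize(ims[1],(400,300))]); cv2.imwrite('pics/v2.png',v)
E
```

```text
[-0.356  0.897  0.47   2.076 -0.842  0.477 -0.724] [471.43602241  -6.43007837  -5.57275945] [3.13397848 0.09922567 0.07563269] [ 0.30663685 -0.17771797  0.44310138]
```

View pics/v2.png

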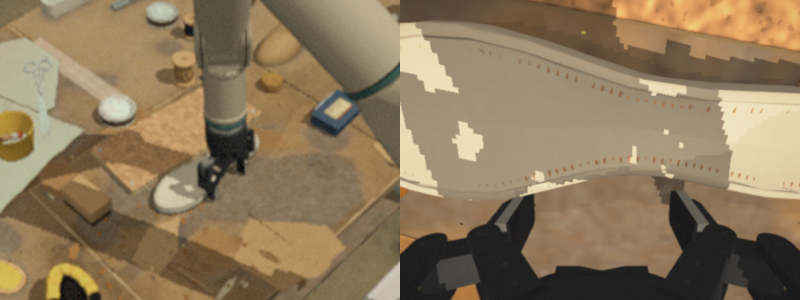

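```bash
python3 - <<'E'
from h import *
import pickle
p=pickle.load(open('w2.pkl','rb'))
f=lambda l:[((x-400)*1.28,y*1.28) for x,y in l]
n=np.array([np.cos(-.079),np.sin(-.079)]);t=np.array([-n[1],n[0]]);o=np.array([567.5,-28.2])
def B(w): d=w[:,:2]-o; return np.c_[d@n,d@t].round(1)
print('far',B(ray(p,f([(410,24),(440,24),(480,30),(560,47),(640,76),(720,90),(795,96)]),22)))
print('near',B(ray(p,f([(402,190),(440,197),(535,192),(620,178),(720,183),(795,198)]),22)))
print('edge',B(ray(p,f([(515,3),(620,18),(800,50)]),16)), )
print('tcp',B(np.array([[471.4,-6.4,0]])))
E
```

```text
far [[-15.7 101.7]
 [-14.   90.3]
 [-13.7  75.2]
 [-15.   43.9]
 [-20.9   9.9]
 [-21.3 -25.1]
 [-18.8 -58. ]]
near [[-92.1 115.1]
 [-93.5  96.9]
 [-83.4  50. ]
 [-69.3   9.5]
 [-64.6 -40. ]
 [-67.2 -80.8]]
edge [[ -1.7  63.9]
 [ -0.4  21.7]
 [ -0.4 -56.4]]
tcp [[-97.5  14.1]]
```

Call:
jog_arm --increments '[8, -2.1, -0.15, -0.8, 0, 0, 0, 8, -2.6, -0.15, -3.5, 0, 0, 0, 8, -2.6, -0.15, -6.4, 0, 0, 0, 6, -1, -4, -6.6, 0, 3, 2, 0, 1, -8, -6.8, 0, 5, 4, 0, 3, -12, -7, 0, 5.7, 4.4, 0, 5.5, -16, -7.1, 0, 5.7, 4.4, 0, 5.5, -18.2, -7.2, 0, 5.7, 4.4, 0, 5.5, -18.2, -7.2, 0, 5.7, 4.4, 0, 5.5, -18.2, -7.2, 0, 5.7, 4.4, 0, 5.8, -18.2, -4, 0, 5.7, 4.4, 0, 6, -18.2, -2, 0, 5.7, 4.4, 0, 6, -18.2, -2, 0, 5.7, 4.4, 0, 6, -18.2, -2, 0, 5.7, 4.4]'

```text
clock: 8.5
eef_pos: [518.5, 178.1, 7.2]
tool_rot: [3.129, 0.001, -0.003]
force: [-0.0, 0.2, -0.8]
width: -0.1
gripper_force: 0.0
```

```bash
python3 - <<'E'
from h import *
import pickle
s=ctrl.read_state(); print(s['qpos'].round(3),s['eef_pos'],s['tool_rot'],s['force'],s['width'])
im=ctrl.get_image('top')[:,:,::-1]; cv2.imwrite('pics/t3.png',im); cv2.imwrite('pics/w3.png',ctrl.get_image('wrist')[:,:,::-1])
cv2.imwrite('pics/v3.png',cv2.resize(im[130:290,170:410],(792,528),interpolation=cv2.INTER_CUBIC))
E
```

```text
[-0.735  0.917  0.556  1.956 -0.912  0.544 -1.11 ] [518.45643967 178.14754165   7.24394944] [ 3.12940820e+00  7.64599243e-04 -3.27814759e-03] [-0.00889562  0.24031489 -0.82217316] -0.09980114292755525
```

View pics/v3.png

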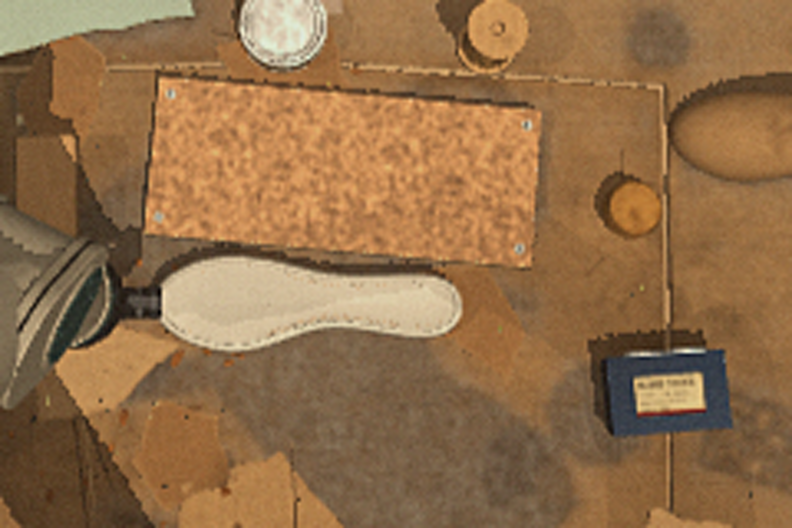

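The fingers stand left of the toe at (150,302), and the sole at (160–462, 255–352) is nearly parallel to the board front. I'll measure its pose with the top mask.

```bash
cat >> h.py <<'E'
n_=np.array([np.cos(-.079),np.sin(-.079)]);t_=np.array([-n_[1],n_[0]]);o_=np.array([567.5,-28.2])
def B(w): d=np.atleast_2d(w)[:,:2]-o_; return np.c_[d@n_,d@t_]
def Winv(b): b=np.atleast_2d(b); return o_+b[:,:1]*n_+b[:,1:]*t_
E
python3 - <<'E'
from h import *
im=cv2.imread('pics/t3.png'); p=ctrl.camera_params('top')
m=solemask(im,217,320,200,242,90,90); c=max(cv2.findContours(m,0,1)[0],key=cv2.contourArea)[:,0]
w=ray(p,c,22); b=B(w)
print('toe',b[b[:,1].argmax()],w[b[:,1].argmax()],'heel',b[b[:,1].argmin()])
for y in range(-110,170,20):
    k=abs(b[:,1]-y)<3
    if k.any(): print(y,b[k,0].min().round(1),b[k,0].max().round(1))
E
```

```text
toe [-40.48883824 149.24906054] [538.91585683 123.77886318  22.        ] heel [ -48.48773047 -108.52785177]
-110 -48.5 -37.1
-90 -67.0 -18.3
-70 -68.8 -17.1
-50 -70.2 -18.7
-30 -68.7 -20.3
-10 -67.9 -21.9
10 -69.5 -23.5
30 -76.7 -19.3
50 -86.7 -15.5
70 -91.1 -14.0
90 -95.5 -15.6
110 -91.4 -17.2
130 -87.1 -24.5
150 -63.1 -40.5
```

Call:
jog_arm --increments '[0, 0.5, 0.5, 0, 0, 0, 0, 0, 0.5, 1.5, 0, 0, 0, 0, 0, 0.5, 2.5, 0, 0, 0, 0, 0, 0.5, 2.9, 0, 0, 0, 0, 0, 0.5, 3.3, 0, 0, 0, 0, 0, 0.45, 3.7, 0, 0, 0, 0, 0, 0.45, 4.1, 0, 0, 0, 0, 0, 0.45, 4.5, 0, 0, 0, 0, 0, 0.45, 4.8, 0, 0, 0, 0, 0, 0.45, 5.1, 0, 0, 0, 0, 0, 0.45, 5.1, 0, 0, 0, 0]'

```text
clock: 9.7
eef_pos: [522.8, 128.3, 7.4]
tool_rot: [3.13, 0.001, -0.001]
force: [-0.8, -0.1, 0.9]
width: -0.2
gripper_force: 0.0
```

```bash
cat >> h.py <<'E'
def prof(im,vmin=90,x0=217):
    p=ctrl.camera_params('top')
    m=solemask(im,x0,320,195,245,90,vmin); c=max(cv2.findContours(m,0,1)[0],key=cv2.contourArea)[:,0]
    w=ray(p,c,22); b=B(w)
    print('toe',b[b[:,1].argmax()],w[b[:,1].argmax()],'heel',b[b[:,1].argmin()])
    for y in range(-130,170,20):
        k=abs(b[:,1]-y)<3
        if k.any(): print(y,b[k,0].min().round(1),b[k,0].max().round(1))
E
python3 - <<'E'
from h import *
s=ctrl.read_state(); print(s['eef_pos'],s['tool_rot'],s['force'],s['width'])
im=ctrl.get_image('top')[:,:,::-1].copy(); cv2.imwrite('pics/t4.png',im); prof(im,90,224)
E
```

```text
[522.79813705 128.29779042   7.42760888] [ 3.12988968e+00  5.24526327e-04 -1.34026727e-03] [-0.81063884 -0.05254334  0.87265951] -0.18637115505868962
toe [-70.24864508 129.4607135 ] [507.68721332 106.40081361  22.        ] heel [ -50.19211276 -122.92995203]
-110 -62.6 -19.8
-90 -67.0 -15.5
-70 -68.8 -17.1
-50 -67.4 -18.7
-30 -66.1 -20.3
-10 -67.9 -21.9
10 -75.1 -18.0
30 -82.3 -16.5
50 -89.5 -12.6
70 -93.9 -14.0
90 -92.7 -15.6
110 -88.4 -20.0
130 -75.9 -70.2
```

Call:
jog_arm --increments '[0, 0, -1, 0, 0, 0, 0, 0, 0, -1.5, -3, 0, 0, 0, 0, 0, -1.5, -7, 0, 0, 0, 0, -3, 2, -7, 0, 2, -2, 0, -5, 6, -7, 0, 4, -4, 0, -7.3, 10, -7, 0, 6, -6, 0, -7.3, 13.8, -7, 0, 6, -6, 0, -7.3, 13.8, -7, 0, 6, -6, 0, -7.3, 13.8, -7, 0, 6, -6, 0, -7.3, 13.8, -3, 0, 6, -6, 0, -7.3, 13.8, 0, 0, 6, -6, 0, -7.3, 13.8, 0.3, 0, 6, -6, 0, -7.3, 13.8, 0.3, 0, 6, -6]'

```text
clock: 11.05
eef_pos: [467.0, -7.8, 25.7]
tool_rot: [3.13, -0.062, 0.107]
force: [-0.3, 0.3, 0.3]
width: -0.0
gripper_force: 0.0
```

```bash
python3 - <<'E'
from h import *
s=ctrl.read_state(); print(s['qpos'].round(3),s['eef_pos'],s['tool_rot'],s['force'],s['width'])
im=ctrl.get_image('wrist')[:,:,::-1].copy(); cv2.imwrite('pics/w5.png',im)
E
```

```text
[-0.259  0.766  0.313  2.23  -1.099  0.234 -0.419] [466.95833791  -7.80086009  25.67096154] [ 3.13022102 -0.06151596  0.10721108] [-0.3232914   0.28458649  0.32203693] -0.04907528439988995
```

Call:
jog_arm --increments '[0, -1.8, 0, -2, 0, -3, 0, 0, -1.8, 0, -3.6, 0, -9, 0, 0, -1.9, 0, -2, 0, -10, 0, 0, -2, 0, 0.5, 0, -10, 0, 0, -2.1, 0, 1.8, 0, -10, 0, 0, -2.1, 0, 2.1, 0, -10, 0, 0, -2.1, 0, 2.1, 0, -10, 0]'

```text
clock: 11.8
eef_pos: [447.0, -11.5, 4.2]
tool_rot: [3.13, 0.113, 0.102]
force: [0.1, -0.1, -0.5]
width: 0.2
gripper_force: 0.0
```

```bash
python3 - <<'E'
from h import *
s=ctrl.read_state(); print(s['qpos'].round(3),s['eef_pos'],s['tool_rot'],s['force'],s['width'])
E
```

```text
[-0.404  0.891  0.547  2.13  -0.925  0.503 -0.597] [446.99911222 -11.45707703   4.17351617] [3.13044791 0.1125769  0.10229922] [ 0.06189322 -0.10770056 -0.45337231] 0.21008655081534516
```

Call:
jog_arm --increments '[0, 1, 0.19, -0.11, 0, 2, 0, 0, 1.8, 0.34, -0.2, 0, 4, 0, 0, 2.2, 0.42, -0.25, 0, 6, 0, 0, 2.5, 0.47, -0.28, 0, 6.4, 0, 0, 2.8, 0.53, -0.32, 0, 6.4, 0, 0, 3.1, 0.59, -0.35, 0, 6.4, 0, 0, 3.35, 0.64, -0.38, 0, 6.4, 0, 0, 3.6, 0.68, -0.4, 0, 6.4, 0, 0, 3.6, 0.68, -0.4, 0, 6.4, 0]'

```text
clock: 12.7
eef_pos: [483.6, -14.4, 3.6]
tool_rot: [3.13, 0.002, 0.105]
force: [-3.1, -1.3, 2.6]
width: 0.5
gripper_force: 1.6
```

```bash
python3 - <<'E'
from h import *
s=ctrl.read_state(); print(s['qpos'].round(3),s['eef_pos'],s['tool_rot'],s['force'],s['width'])
im=ctrl.get_image('scene')[:,:,::-1].copy(); im2=ctrl.get_image('wrist')[:,:,::-1]
v=np.hstack([cv2.resize(im[100:292,150:406],(400,300),interpolation=cv2.INTER_CUBIC),cv2.resize(im2,(400,300))]); cv2.imwrite('pics/v6.png',v)
E
```

```text
[-0.323  0.855  0.437  2.133 -1.012  0.372 -0.511] [483.62786967 -14.41330845   3.62434673] [3.12987159e+00 2.06655863e-03 1.04797051e-01] [-3.07173039 -1.30075392  2.63294276] 0.45604909803946303
```

View pics/v6.png

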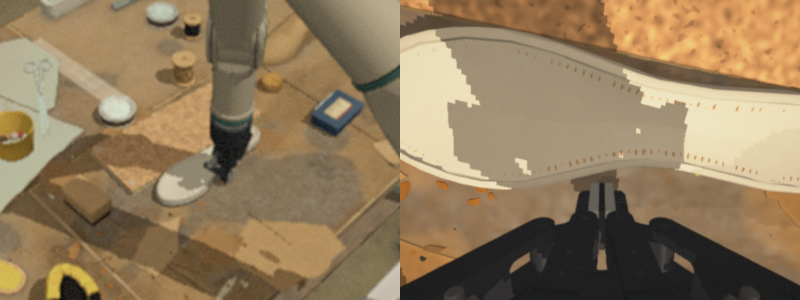

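The sole's far ball meets the board edge and the closed fingers press mid-side. I'll press slightly more and read the force.

Call:
jog_arm --increments '[0, 0.1, 0.02, 0, 0, 0, 0, 0, 0.2, 0.04, 0, 0, 0, 0, 0, 0.2, 0.04, 0, 0, 0, 0]'

```text
clock: 13.1
eef_pos: [483.7, -14.5, 3.6]
tool_rot: [3.131, 0.005, 0.104]
force: [-7.5, -0.3, 4.5]
width: 0.3
gripper_force: 3.7
```

```bash
python3 - <<'E'
from h import *
s=ctrl.read_state(); print(s['eef_pos'],s['tool_rot'],s['force'],s['width'],B(s['eef_pos']))
im=ctrl.get_image('top')[:,:,::-1].copy(); cv2.imwrite('pics/t7.png',im)
try: prof(im,60,200)
except Exception as e: print(e)
E
```

```text
[483.74713026 -14.45213836   3.62730499] [3.1314552  0.00456276 0.10406165] [-7.4531089  -0.33480722  4.50129267] 0.32434803314559346 [[-84.57660652   7.09538713]]
toe [-42.64648814 140.48755879] [536.07349747 115.21496457  22.        ] heel [-24.36515503  19.06650233]
30 -25.3 -5.1
50 -41.3 -3.8
70 -54.2 -2.6
90 -70.1 -7.0
110 -77.4 -11.5
130 -67.4 -21.6
```

Call:
jog_arm --increments '[0, 0, 0, -0.6, 0.9, 0, 0, 0, 0, 0, -1.18, 1.8, 0, 0.2, 0, 0.02, 0, -1.76, 2.7, 0, 0.4, 0, 0.06, 0.01, -2.33, 3.5, 0, 0.6, 0, 0.16, 0.03, -2.86, 4.4, 0, 1, 0, 0.29, 0.05, -3.38, 5.2, 0, 1.4, 0, 0.42, 0.08, -3.86, 5.9, 0, 1.9, 0, 0.59, 0.11, -4.32, 6.6, 0, 2.4]'

```text
clock: 13.95
eef_pos: [494.3, -15.8, 47.9]
tool_rot: [-3.04, -0.001, 0.061]
force: [0.1, -0.5, 0.6]
width: -0.2
gripper_force: 0.0
```

```bash
python3 - <<'E'
from h import *
s=ctrl.read_state(); print(s['qpos'].round(2),s['eef_pos'],s['tool_rot'],s['force'],s['width'],B(s['eef_pos']))
im=ctrl.get_image('scene')[:,:,::-1].copy(); im2=ctrl.get_image('wrist')[:,:,::-1]
v=np.hstack([cv2.resize(im[100:292,150:406],(400,300),interpolation=cv2.INTER_CUBIC),cv2.resize(im2,(400,300))]); cv2.imwrite('pics/v8.png',v)
E
```

```text
[-0.27  0.79  0.49  2.09 -0.94  0.55 -0.55] [494.27182837 -15.82814457  47.86088338] [-3.03963567e+00 -1.05769034e-03  6.08693103e-02] [ 0.12848837 -0.52897166  0.61099316] -0.22285724136935153 [[-73.9761422    6.55425908]]
```

View pics/v8.png

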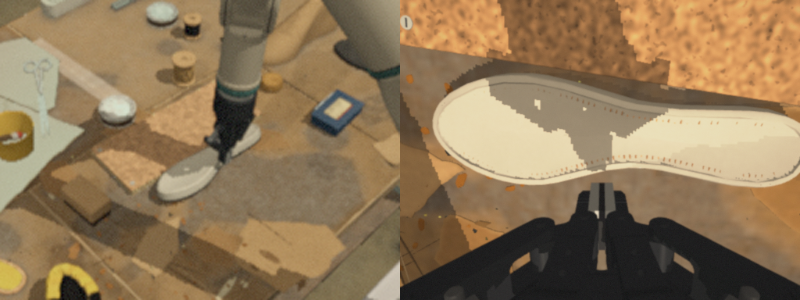

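The sole slipped off and lies flat again, a bit away from the board: the contact was too low and the press too light. I'll measure it from the wrist camera.

```bash
cat >> h.py <<'E'
def wprof(smax=85,vmin=70,y1=250):
    p=ctrl.camera_params('wrist'); im=ctrl.get_image('wrist')[:,:,::-1].copy()
    m=solemask(im,0,512,0,y1,smax,vmin); c=max(cv2.findContours(m,0,1)[0],key=cv2.contourArea)[:,0]
    w=ray(p,c,22); b=B(w)
    print('toe',b[b[:,1].argmax()].round(1),'heel',b[b[:,1].argmin()].round(1))
    for y in range(-130,170,20):
        k=abs(b[:,1]-y)<4
        if k.any(): print(y,b[k,0].min().round(1),b[k,0].max().round(1))
    return im,m
E
python3 - <<'E'
from h import *
im,m=wprof()
cv2.imwrite('pics/w9.png',im); cv2.imwrite('pics/m9.png',m)
E
```

```text
toe [-53.7 139. ] heel [ -46.1 -122.9]
-110 -56.7 -10.7
-90 -60.5 -6.4
-70 -60.9 -6.0
-50 -60.0 -9.2
-30 -58.9 -11.4
-10 -61.7 -12.2
10 -68.9 -9.9
30 -78.2 -7.3
50 -85.8 -5.4
70 -88.2 -5.8
90 -88.0 -9.0
110 -83.0 -16.5
130 -73.7 -29.0
```

Call:
jog_arm --increments '[0, -1.5, 0, 0, -3, 0, -1, 0, -2.4, -0.1, 1, -5.8, 0, -2.5, 0, -2.4, -0.2, 2.5, -5.8, 0, -2.5, 0, -2.35, -0.2, 3.6, -5.8, 0, -2.5, 0, -2.35, -0.2, 3.63, -5.8, 0, -2.5, 0, -2.35, -0.2, 3.63, -5.8, 0, -2.5]'

```text
clock: 14.7
eef_pos: [468.8, -10.8, 11.3]
tool_rot: [-3.14, -0.0, 0.106]
force: [-0.7, 0.1, 0.6]
width: -0.3
gripper_force: 0.0
```

```bash
python3 - <<'E'
from h import *
s=ctrl.read_state(); print(s['qpos'].round(2),s['eef_pos'],s['tool_rot'],s['force'],s['width'],B(s['eef_pos']))
E
```

```text
[-0.3   0.82  0.4   2.17 -1.02  0.35 -0.5 ] [468.76959431 -10.80045272  11.27950713] [-3.13991798e+00 -3.60715249e-04  1.05645443e-01] [-0.71476051  0.09480027  0.55470699] -0.30340292852334944 [[-99.79561256   9.55368864]]
```

Call:
jog_arm --increments '[0, 0.5, 0.09, 0, 0, 0, 0, 0, 0.9, 0.16, 0, 0, 0, 0, 0, 1.2, 0.22, 0, 0, 0, 0, 0, 1.5, 0.27, 0, 0, 0, 0, 0, 1.7, 0.31, 0, 0, 0, 0, 0, 1.9, 0.35, 0, 0, 0, 0, 0, 1.9, 0.35, 0, 0, 0, 0, 0, 1.9, 0.35, 0, 0, 0, 0]'

```text
clock: 15.5
eef_pos: [484.5, -11.5, 11.4]
tool_rot: [-3.137, 0.005, 0.106]
force: [-7.3, -0.5, 8.8]
width: 0.0
gripper_force: 4.7
```

Call:
jog_arm --increments '[0, 0, 0, -0.05, 0, 0, 0, 0, 0, 0, -0.1, 0, 0, 0, 0, 0, 0, -0.1, 0, 0, 0]'

```text
clock: 15.8
eef_pos: [484.6, -11.7, 11.8]
tool_rot: [-3.138, 0.005, 0.106]
force: [-5.4, -1.0, -0.4]
width: -0.3
gripper_force: 2.7
```

Call:
jog_arm --increments '[0, 0.1, 0.02, 0, 0, 0, 0, 0, 0.2, 0.04, 0, 0, 0, 0, 0, 0.2, 0.04, 0, 0, 0, 0]'

```text
clock: 16.1
eef_pos: [484.7, -11.8, 11.6]
tool_rot: [-3.137, 0.008, 0.106]
force: [-8.6, -1.0, 2.8]
width: 0.1
gripper_force: 4.9
```

Call:
jog_arm --increments '[0, 0.15, 0.03, -0.05, 0, 0, 0, 0, 0.31, 0.06, -0.1, 0, 0, 0, 0, 0.31, 0.06, -0.1, 0, 0, 0, 0, 0.31, 0.06, -0.41, 0.4, 0, 0, 0, 0.31, 0.06, -0.71, 0.9, 0, 0, 0, 0.31, 0.06, -1.02, 1.3, 0, 0.1, 0, 0.32, 0.06, -1.32, 1.8, 0, 0.2]'

```text
clock: 16.8
eef_pos: [486.3, -11.3, 24.3]
tool_rot: [-3.104, 0.011, 0.103]
force: [-9.9, 0.4, 1.6]
width: -0.0
gripper_force: 4.9
```

Call:
jog_arm --increments '[0, 0.04, 0, -0.29, 0.4, 0, 0.1, 0, 0.08, -0.01, -0.58, 0.9, 0, 0.2, 0, 0.13, -0.01, -0.87, 1.3, 0, 0.3, 0, 0.18, -0.01, -1.15, 1.7, 0, 0.4, 0, 0.25, -0.01, -1.41, 2.1, 0, 0.6, 0, 0.31, 0, -1.67, 2.6, 0, 0.8, 0, 0.38, 0, -1.93, 3, 0, 1, 0, 0.46, 0, -2.18, 3.4, 0, 1.2]'

```text
clock: 17.6
eef_pos: [493.7, -11.3, 46.8]
tool_rot: [-3.045, 0.008, 0.083]
force: [-7.4, 1.2, 3.2]
width: -0.0
gripper_force: 3.1
```

Call:
jog_arm --increments '[0, 0.11, 0, -0.23, 0.4, 0, 0.2, 0, 0.22, 0, -0.45, 0.8, 0, 0.5, 0, 0.34, 0, -0.66, 1.1, 0, 0.7, 0, 0.46, 0, -0.86, 1.4, 0, 1]'

```text
clock: 18.0
eef_pos: [499.0, -11.7, 55.6]
tool_rot: [-3.021, 0.009, 0.065]
force: [-5.2, 1.4, 5.3]
width: 0.0
gripper_force: 3.3
```

Call:
jog_arm --increments '[0, 0.16, 0, -0.2, 0.3, 0, 0.3, 0, 0.32, 0, -0.38, 0.7, 0, 0.6, 0, 0.5, 0, -0.56, 1, 0, 1, 0, 0.69, 0, -0.73, 1.3, 0, 1.3]'

```text
clock: 18.4
eef_pos: [504.8, -11.9, 62.8]
tool_rot: [-2.997, 0.014, 0.043]
force: [-9.6, 0.8, 8.0]
width: -0.2
gripper_force: 6.0
```

Call:
jog_arm --increments '[0, 0.17, 0, -0.14, 0.3, 0, 0.4, 0, 0.35, 0.01, -0.27, 0.6, 0, 0.8, 0, 0.54, 0.01, -0.39, 0.8, 0, 1.1, 0, 0.73, 0.02, -0.51, 1, 0, 1.5]'

```text
clock: 18.8
eef_pos: [510.0, -12.0, 68.0]
tool_rot: [-2.978, 0.022, 0.018]
force: [-14.5, 1.5, 15.1]
width: 0.2
gripper_force: 10.3
```

Call:
jog_arm --increments '[0, 0.15, 0, -0.1, 0.2, 0, 0.3, 0, 0.3, 0, -0.2, 0.4, 0, 0.6, 0, 0.45, 0, -0.29, 0.5, 0, 1, 0, 0.6, 0, -0.37, 0.6, 0, 1.3, 0, 0.74, 0, -0.45, 0.8, 0, 1.6]'

```text
clock: 19.3
eef_pos: [516.1, -12.3, 73.0]
tool_rot: [-2.963, 0.028, -0.009]
force: [-19.2, 1.0, 23.1]
width: -0.0
gripper_force: 14.6
```

```bash
python3 - <<'E'
from h import *
s=ctrl.read_state(); print(s['qpos'].round(2),s['eef_pos'],s['tool_rot'],s['force'],s['width'],B(s['eef_pos']))
im=ctrl.get_image('scene')[:,:,::-1].copy(); im2=ctrl.get_image('wrist')[:,:,::-1]
v=np.hstack([cv2.resize(im[130:250,200:360],(400,300),interpolation=cv2.INTER_CUBIC),cv2.resize(im2,(400,300))]); cv2.imwrite('pics/v10.png',v)
E
```

```text
[-0.25  0.78  0.53  1.99 -0.89  0.72 -0.66] [516.13454011 -12.32589849  73.03368959] [-2.96349421  0.02836817 -0.00913346] [-19.1762041    1.02030713  23.07958613] -0.021438190149541143 [[-52.45800732  11.77094034]]
```

View pics/v10.png

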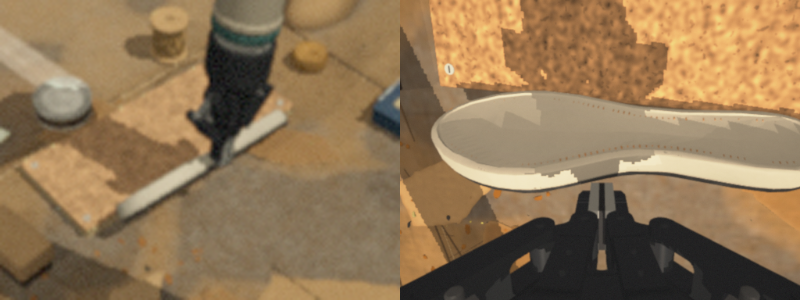

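The sole is up at roughly 65° with its white face towards the board, the fingertip on the middle of its near side. I'll ease off the press a little and continue.

Call:
jog_arm --increments '[0, 0.05, -0.01, -0.1, 0.1, 0, 0.2, 0, 0.12, -0.02, -0.18, 0.2, 0, 0.5, 0, 0.2, -0.03, -0.24, 0.3, 0, 0.8, 0, 0.29, -0.03, -0.29, 0.4, 0, 1]'

```text
clock: 19.8
eef_pos: [520.8, -12.6, 76.4]
tool_rot: [-2.957, 0.028, -0.027]
force: [-15.4, 1.8, 22.7]
width: -0.0
gripper_force: 13.7
```

Call:
jog_arm --increments '[0, 0.1, 0, -0.1, 0.1, 0, 0.4, 0, 0.25, 0, -0.17, 0.2, 0, 0.8, 0, 0.42, 0, -0.2, 0.3, 0, 1.2, 0, 0.58, 0, -0.2, 0.4, 0, 1.7, 0, 0.58, 0, -0.2, 0.4, 0, 1.7]'

```text
clock: 20.3
eef_pos: [526.4, -12.9, 79.5]
tool_rot: [-2.949, 0.034, -0.056]
force: [-19.2, 1.4, 34.4]
width: -0.2
gripper_force: 18.9
```

Call:
jog_arm --increments '[0, 0.06, -0.03, -0.18, 0.1, 0, 0.4, 0, 0.15, -0.06, -0.33, 0.2, 0, 0.8, 0, 0.26, -0.08, -0.45, 0.3, 0, 1.2, 0, 0.39, -0.09, -0.53, 0.3, 0, 1.5, 0, 0.39, -0.09, -0.53, 0.3, 0, 1.5]'

```text
clock: 20.8
eef_pos: [535.7, -13.7, 84.2]
tool_rot: [-2.948, 0.03, -0.082]
force: [-6.7, 2.3, 17.0]
width: 0.3
gripper_force: 8.8
```

Call:
jog_arm --increments '[0, 0.25, -0.01, -0.12, 0, 0, 0.1, 0, 0.5, -0.02, -0.2, 0, 0, 0.3, 0, 0.75, -0.03, -0.25, 0, 0, 0.4, 0, 1, -0.04, -0.28, 0, 0, 0.6, 0, 1.18, -0.04, -0.29, 0, 0, 0.7, 0, 1.18, -0.04, -0.29, 0, 0, 0.7]'

```text
clock: 21.4
eef_pos: [550.2, -14.9, 88.0]
tool_rot: [-2.948, 0.027, -0.094]
force: [-3.2, 2.9, 22.1]
width: 0.0
gripper_force: 10.4
```

Call:
jog_arm --increments '[0, 0.4, -0.01, -0.06, 0, 0, 0, 0, 0.8, -0.02, -0.1, 0, 0, 0, 0, 1.2, -0.03, -0.12, 0, 0, 0, 0, 1.55, -0.02, -0.12, 0, 0, 0, 0, 1.9, -0.01, -0.08, 0, 0, 0, 0, 2.3, 0, -0.02, 0, 0, 0, 0, 2.65, 0.01, 0.06, 0, 0, 0, 0, 3, 0.02, 0.15, 0, 0, 0, 0, 3.3, 0.03, 0.25, 0, 0, 0]'

```text
clock: 22.3
eef_pos: [589.5, -18.3, 87.6]
tool_rot: [-2.948, 0.014, -0.096]
force: [5.9, 4.1, 29.7]
width: 0.4
gripper_force: 14.1
```

```bash
python3 - <<'E'
from h import *
s=ctrl.read_state(); print(s['qpos'].round(2),s['eef_pos'],s['tool_rot'],s['force'],s['width'],B(s['eef_pos']))
im=ctrl.get_image('scene')[:,:,::-1].copy(); im2=ctrl.get_image('wrist')[:,:,::-1]
cv2.imwrite('pics/w11.png',im2)
v=np.hstack([cv2.resize(im[120:252,190:366],(400,300),interpolation=cv2.INTER_CUBIC),cv2.resize(im2,(400,300))]); cv2.imwrite('pics/v11.png',v)
E
```

```text
[-0.25  0.83  0.58  1.81 -0.87  0.84 -0.82] [589.46324758 -18.34089128  87.56623073] [-2.94836405  0.01436234 -0.09609049] [ 5.86975     4.10638735 29.74402792] 0.42587177270045523 [[21.11668722 11.56165171]]
```

View pics/v11.png

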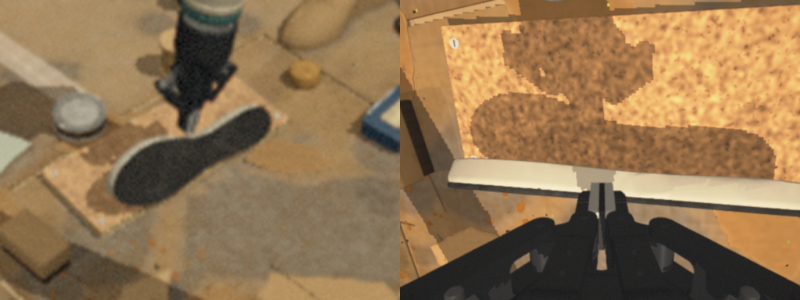

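The sole is leaning about 25° past upright over the board, with its tread facing the robot. I'll carry on along the arc.

Call:
jog_arm --increments '[0, 0.4, 0, 0, 0, 0, 0, 0, 0.8, 0.01, 0.08, 0, 0, 0, 0, 1.2, 0.03, 0.22, 0, 0, 0, 0, 1.6, 0.05, 0.42, 0, 0, 0, 0, 2, 0.09, 0.65, 0, 0, 0, 0, 2.4, 0.13, 0.9, 0, 0, 0]'

```text
clock: 23.0
eef_pos: [610.0, -21.9, 74.6]
tool_rot: [-2.954, 0.02, -0.095]
force: [-0.5, -0.5, -0.5]
width: -0.1
gripper_force: 0.0
```

```bash
python3 - <<'E'
from h import *
s=ctrl.read_state(); print(s['eef_pos'],s['tool_rot'],s['force'],s['width'],B(s['eef_pos']))
im=ctrl.get_image('scene')[:,:,::-1].copy(); im2=ctrl.get_image('wrist')[:,:,::-1]
cv2.imwrite('pics/w12.png',im2); cv2.imwrite('pics/s12.png',im)
# darkness stats: tread blob in scene
g=im.max(2); m=((g<60)*255).astype(np.uint8)[150:240,190:340]
c=sorted(cv2.findContours(m,0,2)[0],key=cv2.contourArea)[-3:]
for k in c: print(cv2.contourArea(k),cv2.minAreaRect(k))
g=im2.max(2); m=((g<60)*255).astype(np.uint8)[:230]
c=sorted(cv2.findContours(m,0,2)[0],key=cv2.contourArea)[-3:]
for k in c: print('w',cv2.contourArea(k),cv2.minAreaRect(k))
E
```

```text
[610.02746476 -21.94042269  74.62331146] [-2.95352623  0.02030349 -0.09523631] [-0.47612779 -0.45313276 -0.51064876] -0.05062375770328531 [[41.90083442  9.59623065]]
128.0 ((79.40983581542969, 39.00819396972656), (11.907430648803711, 22.790565490722656), 39.80556869506836)
211.5 ((54.965518951416016, 43.58620834350586), (18.94092559814453, 24.14039421081543), 21.801410675048828)
315.5 ((79.98672485351562, 6.800884246826172), (19.472923278808594, 32.64301300048828), 41.18592834472656)
w 97.5 ((181.00515747070312, 150.6134033203125), (27.312814712524414, 10.05192756652832), 23.962486267089844)
w 225.5 ((199.3960418701172, 12.879887580871582), (10.367801666259766, 57.16355895996094), 67.5572509765625)
w 742.0 ((5.662933349609375, 196.72181701660156), (74.67261505126953, 15.681551933288574), 69.64676666259766)
```

Call:
jog_arm --increments '[0, 0, 0, -4, 0, 0, 0, 0, 0, 0, -8, 0, 0, 0, 0, -4, 0, -10, -4, 0, 0, 0, -8, 0, -10, -8, 0, 0, 0, -12, 0, -10, -10.8, 0, 0, 0, -16, 0, -10, -10.8, 0, 0, 0, -16, 0, -10, -10.8, 0, 0, 0, -16, 0, -10, -10.8, 0, 0]'

```text
clock: 23.9
eef_pos: [446.0, -24.9, 174.6]
tool_rot: [-3.142, 0.031, -0.096]
force: [-0.1, 0.6, -0.7]
width: -0.1
gripper_force: 0.0
```

```bash
python3 - <<'E'
from h import *
s=ctrl.read_state(); print(s['eef_pos'],s['tool_rot'],s['force'],B(s['eef_pos']))
im=ctrl.get_image('top')[:,:,::-1].copy(); cv2.imwrite('pics/t13.png',im)
w=ctrl.get_image('wrist')[:,:,::-1].copy(); cv2.imwrite('pics/w13.png',w)
def show(im,x0,x1,y0,y1,sx,sy):
    hsv=cv2.cvtColor(im,cv2.COLOR_BGR2HSV)
    for y in range(y0,y1,sy):
        r=''
        for x in range(x0,x1,sx):
            h,s_,v=hsv[y:y+sy,x:x+sx].reshape(-1,3).mean(0)
            r+= 'W' if s_<80 and v>110 else ('#' if v<70 and s_<110 else ('o' if v>150 else '.'))
        print(f'{y:3d}',r)
show(im,200,345,145,265,3,5)
print('wrist'); show(w,0,512,0,384,10,14)
E
```

```text
[446.04031673 -24.87935539 174.59845667] [-3.14154532  0.03107574 -0.09576139] [-0.1440678   0.56699635 -0.71608365] [[-121.34292355   -6.27504944]]
145 ..............ooWWWWWo.oooooooooooooo..oooo.ooooo
150 ................o..oooooooooooooooo.ooooooooooooo
155 ..............oooooooooooo.oo.............ooooooo
160 ooooo..........oooooooooooooooooooooooooooooooooo
165 ooooo.o.........ooooooooooooooooooooooooooooo.ooo
170 ...ooooo...........oooooooooooooooooooooooooo.ooo
175 .....ooo..###########.ooooooooooooooooooooooo.ooo
180 .....ooo.###.##########...ooooooooooooooooooo.ooo
185 .....ooo.#.#.################........ooooooo..o..
190 .....oooo.##.#########################.ooooo..ooo
195 .....oooo....##########################ooooo.oooo
200 .......oo...............ooo....#######.ooooo.oooo
205 ......................oo.ooooooooo...ooooooo.oooo
210 ..............oo......o...........ooooo..oooooooo
215 ...........ooooo.................oooooooo...ooooo
220 .........oo.oo..............o....oooooooo...ooooo
225 oo......oooo............o....oo....ooooooooo..o..
230 ooooooooooo.................o
[... 1246 characters left out ...]
oooo..oooooooooo
224 o..........ooooooooooooooW.ooooooooooooo..oooooooooo
238 ooo.........ooooooooooo.W...Wooooooooooooooooooooooo
252 oooo.........oooooooooo#....#ooooooooooooooooooooooo
266 ooooo.........oooooooo.##..##.oooooooooooooooooooooo
280 ooooooo..........###..########..###.Wooooooooooooooo
294 oooooooo......########################.ooooooooooooo
308 ooooooooo..##############.###############....oo.....
322 ooooooo.#######..########o.########..#######........
336 ooo..#########W.#########..#########..########......
350 ...##############################################...
364 ####################################################
378 ######.######################################.######
```

The sole has fallen onto the board with its tread up. I'll measure its outline at z = 38 mm.

```bash
cat >> h.py <<'E'
def tread(im,z=38,y0=140,y1=235):
    p=ctrl.camera_params('top'); hsv=cv2.cvtColor(im,cv2.COLOR_BGR2HSV); m=np.zeros(im.shape[:2],np.uint8)
    m[y0:y1,205:345]=((hsv[...,2]<85)&(hsv[...,1]<125))[y0:y1,205:345]*255
    m=cv2.morphologyEx(cv2.morphologyEx(m,cv2.MORPH_CLOSE,np.ones((5,5))),cv2.MORPH_OPEN,np.ones((3,3)))
    c=max(cv2.findContours(m,0,1)[0],key=cv2.contourArea)[:,0]; w=ray(p,c,z); b=B(w)
    print('area',cv2.contourArea(b.astype(np.float32)),'toe',b[b[:,1].argmax()].round(1),'heel',b[b[:,1].argmin()].round(1),cv2.minAreaRect(b.astype(np.float32)))
    for y in range(-170,180,20):
        k=abs(b[:,1]-y)<3
        if k.any(): print(y,b[k,0].min().round(1),b[k,0].max().round(1))
E
python3 - <<'E'
from h import *
im=cv2.imread('pics/t13.png'); tread(im)
hsv=cv2.cvtColor(im,cv2.COLOR_BGR2HSV)
p=ctrl.camera_params('top')
for n in (-20,-10,0,20,40,60,80):
    uv=proj(p,np.r_[Winv([n,30])[0],38])[0].round().astype(int); print(n,uv,hsv[uv[1],uv[0]])
E
```

```text
area 15016.566006243645 toe [ 56.  139.5] heel [  25.8 -124.1] ((42.60945510864258, 7.731117248535156), (92.39779663085938, 262.7034606933594), 1.562839150428772)
-110 7.4 50.5
-90 5.9 57.2
-70 7.1 55.9
-50 8.6 54.3
-30 9.8 55.5
-10 13.7 56.8
10 9.3 66.4
30 7.7 73.6
50 6.1 80.8
70 -4.2 84.9
90 -5.7 86.2
110 12.9 81.7
130 28.3 68.4
-20 [261 211] [ 14 120 127]
-10 [262 207] [ 14 135 151]
0 [262 204] [ 13 147 113]
20 [263 197] [ 10 102  45]
40 [263 190] [22 83 55]
60 [264 183] [13 70 66]
80 [264 176] [ 12 156  98]
```

Call:
jog_arm --increments '[8, 3, -0.6, 2, 0, 1, -1, 8, 6, -1.2, 5, 0, 1.8, -1, 8, 9.3, -1.8, 8, 0, 1.8, -1, 8, 9.5, -1.8, 12, 0, 1.8, -1, 8, 9.6, -1.8, 14, 0, 1.8, -1, 8, 9.6, -1.8, 16, 0, 1.8, -1, 8, 9.6, -1.8, 16, 0, 1.8, -1, 8, 9.6, -1.8, 16, 0, 1.8, -1]'

```text
clock: 24.8
eef_pos: [539.9, -16.9, 11.6]
tool_rot: [3.141, -0.001, -0.079]
force: [-0.0, -1.1, -0.5]
width: 80.1
gripper_force: 0.0
```

```bash
python3 - <<'E'
from h import *
s=ctrl.read_state(); print(s['eef_pos'],s['tool_rot'],s['force'],s['width'],B(s['eef_pos']))
p=ctrl.camera_params('wrist'); w=ctrl.get_image('wrist')[:,:,::-1].copy(); cv2.imwrite('pics/w14.png',w)
hsv=cv2.cvtColor(w,cv2.COLOR_BGR2HSV)
for t in (-60,-30,10,30,60,80):
    print(t)
    print(' '.join(f'{n}:{hsv[v,u,0]},{hsv[v,u,1]},{hsv[v,u,2]}' for n in range(-24,36,4) for u,v in [proj(p,np.r_[Winv([n,t])[0],38])[0].round().astype(int)] if 0<=u<512 and 0<=v<384))
E
```

```text
[539.94875221 -16.89074235  11.58428741] [ 3.14111611e+00 -1.11435757e-03 -7.90286039e-02] [-0.0417439  -1.10732739 -0.54850803] 80.1238676535518 [[-28.35782115   9.09970015]]
-60
-24:18,118,237 -20:18,118,235 -16:19,139,241 -12:21,136,244 -8:18,145,239 -4:18,147,239 0:19,136,242 4:16,84,133 8:17,41,88 12:19,42,98 16:17,38,93 20:15,41,87 24:18,34,89 28:16,43,100 32:17,39,104
-30
-24:15,13,39 -20:0,7,38 -16:150,6,40 -12:16,82,198 -8:16,85,214 -4:17,91,214 0:18,86,229 4:17,92,220 8:14,139,193 12:19,29,71 16:13,27,66 20:15,31,66 24:8,32,64 28:17,31,74 32:14,45,119
10
-24:17,92,219 -20:17,90,219 -16:17,91,218 -12:17,88,225 -8:17,102,225 -4:18,108,234 0:18,108,236 4:18,105,235 8:14,141,194 12:15,31,65 16:13,27,65 20:10,35,66 24:9,28,63 28:11,31,65 32:15,31,66
30
-24:15,98,216 -20:16,101,209 -16:15,102,211 -12:15,102,213 -8:15,102,213 -4:16,108,217 0:17,107,228 4:19,108,237 8:17,28,63 12:15,31,65 16:10,24,64 20:13,27,65 24:19,32,64 28:17,28,63 32:11,31,65
60
-24:18,41,149 -20:0,5,50 -16:20,121,241 -12:20,122,242 -8:17,127,231 -4:19,126,240 0:18,121,239 4:15,118,164 8:20,23,68 12:26,32,64 16:12,39,66 20:23,30,67 24:0,24,64 28:13,34,67 32:10,24,65
80
-24:19,120,240 -20:18,117,237 -16:19,111,238 -12:18,113,236 -8:18,111,232 -4:16,110,220 0:17,100,221 4:16,98,213 8:18,38,101 12:20,34,68 16:15,42,73 20:17,31,74 24:18,33,77 28:11,29,71 32:9,29,62
```

Call:
jog_arm --increments '[8, 0.8, 0, 0, 0, 0, 0, 8, 1.6, 0, 0, 0, 0, 0, 8, 2, 0, 0, 0, 0, 0, 8, 2.4, 0, 0, 0, 0, 0, 8, 2.8, 0, 0, 0, 0, 0, 8, 3.2, 0, 0, 0, 0, 0, 8, 3.6, 0, 0, 0, 0, 0, 8, 4, 0, 0, 0, 0, 0, 8, 4.4, 0, 0, 0, 0, 0, 8, 4.4, 0, 0, 0, 0, 0]'

```text
clock: 25.85
eef_pos: [584.4, -19.7, 11.9]
tool_rot: [3.141, -0.003, -0.078]
force: [0.6, -0.2, 0.2]
width: 79.9
gripper_force: 0.0
```

Call:
jog_arm --increments '[8, -2, 0, 0, 0, 0, 0, 8, -4, 0, -2, 0, 0, 0, 8, -7, 0, -6, 0, 0, 0, 8, -11, 0, -10, 0, 0, 0, 8, -15, 0, -14, 0, 0, 0, 8, -15, 0, -16, 0, 0, 0, 8, -15, 0, -16, 0, 0, 0]'

```text
clock: 26.55
eef_pos: [434.1, -7.9, 174.6]
tool_rot: [-3.14, -0.007, -0.079]
force: [0.9, 0.2, -0.4]
width: 79.9
gripper_force: 0.0
```

```bash
python3 - <<'E'
from h import *
s=ctrl.read_state(); print(s['clock'],s['eef_pos'],s['force'],s['width'])
im=ctrl.get_image('top')[:,:,::-1].copy(); cv2.imwrite('pics/t15.png',im); tread(im)
w=ctrl.get_image('wrist')[:,:,::-1].copy(); cv2.imwrite('pics/w15.png',w); p=ctrl.camera_params('wrist')
hsv=cv2.cvtColor(w,cv2.COLOR_BGR2HSV)
m=((hsv[...,2]<110)&(hsv[...,1]<70)).astype(np.uint8)*255; m[200:]=0
m=cv2.morphologyEx(m,cv2.MORPH_OPEN,np.ones((3,3)))
c=max(cv2.findContours(m,0,1)[0],key=cv2.contourArea)[:,0]; b=B(ray(p,c,38)); print('wrist',b.min(0),b.max(0))
E
```

```text
26.55 [434.12642072  -7.89795182 174.61843126] [ 0.93838639  0.1550483  -0.35625412] 79.9045658272631
area 14435.446183204167 toe [ 82. 139.] heel [  45.7 -122.9] ((69.38813781738281, 8.056076049804688), (83.45478820800781, 261.69793701171875), 0.2633267939090729)
-110 33.2 73.6
-90 28.5 77.7
-70 29.8 79.0
-50 34.1 80.0
-30 35.3 78.6
-10 36.6 79.9
10 34.8 86.9
30 33.2 96.8
50 28.7 106.5
70 27.4 110.8
90 31.2 109.4
110 41.0 101.8
130 48.4 91.6
wrist [-79.44809472 124.71833299] [-76.11183417 128.23970723]
```

```bash
python3 - <<'E'
import cv2
from h import *
a=cv2.imread('pics/top0.png',0);b=cv2.imread('pics/t15.png',0)
for n,(u,v,r) in dict(tin=(255,136,18),spool=(319,139,16),brush=(184,184,24),wax=(361,192,14),nails=(371,248,24)).items():
    t=a[v-r:v+r,u-r:u+r]; R=cv2.matchTemplate(b[v-r-8:v+r+8,u-r-8:u+r+8],t,cv2.TM_CCOEFF_NORMED); _,q,_,l=cv2.minMaxLoc(R); print(n,round(q,2),l[0]-8,l[1]-8)
print(ctrl.finish_job())
E
```

```text
tin 1.0 0 0
spool 0.99 0 0
brush 0.83 0 0
wax 0.6 0 0
nails 0.99 0 0
the job is handed in; nothing more can be done
None
```

The midsole lies flat on the board, tread up, about 27 mm clear of the front edge and inside the other three. The other things did not move, and I handed the job in at about 27 s. The first try at tipping it slipped and it fell back flat on the bench; the second, with a higher contact point and a firmer press, turned it over.

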